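Scrub a cylinder bore and open the guarded air valve

ROBOT

A 7-joint arm with a two-finger parallel gripper is mounted at the origin on the work surface. World frame = base frame: x ahead of the robot, y to its left, z up, the work surface at z = 0. Lengths are in m, angles in rad, forces in N, time in s.
With the tool pointing down it reaches from about 0.35 to 0.9 m from the base axis. Payload 8.1 kg.
Tool frame: the origin (TCP) lies midway between the tips of the shut fingers; the grasp point (between the pads) lies arm.grasp_offset behind it (arm.grasp_offset is the distance from the TCP to the grasp point, in m); z points along the fingers, y is the line along which they close (so a half turn about z gives the same grasp; the last joint's range is limited). The gripper opens to 92 mm and grips with 3 to 60 N. Pads are 19 mm wide; open, the fingers measure 130 mm over their backs; the gripper's body (75 mm by 190 mm) begins 47 mm behind the grasp point.
Start: joints at [-1.299, 0.434, 0.025, 1.573, -0.012, 1.134, -0.075], TCP at [0.229, 0.582, 0.227] pointing down, gripper open.
Joint ranges: [-2.62, 2.62], [-0.44, 2.09], [-1.27, 1.32], [0.08, 2.57], [-1.32, 4.46], [0.12, 2], [-2.74, 2.74]. Speed limits (rad/s): [2.22, 2.22, 3.01, 3.01, 3.14, 3.14, 3.14].

INTERFACE

Orientations are given as a rotation vector (axis times angle).
In Python, from cell import observe, imaging, arm gives the robot as it stands.
- The arm moves only by the tool apply_moves, never from a script. Its argument "commands" is a list of rows, each a list of 5 numbers: the opening in per cent of the stroke, from 0 (shut) to 100 (fully open), then the shift along the world's x, y, z in units of 0.06 m (1.0 is 0.06 m), then the turn about the world's z in units of 0.5 rad (1.0 is 0.5 rad). A call has 1 to 12 rows; each row shifts and turns the commanded pose from where the row before left it; what a row does not reach is not made up. A row lasts 1/8 s, in which the tool goes at most 62.5 mm and 10.7 degrees, less where a joint would pass 70% of its speed; a pose out of reach is approached as far as the arm can. A call with a number of a shift or a turn outside -1 to 1 is refused whole. A call with a gripper value outside its range is refused whole. The fingers move at their own pace and stop on an object; "newtons" is the grip in N (left out, the last holds). Time passes only in rows, so rows that do not move let the fingers close. It gives the time, the measured TCP pose, the force, the opening and the grip force at its end, in the units of the state.
- observe(): the state, without advancing time (a new reading comes with each control period).
- imaging.get_image(name): name is "scene" or "top"; returns (picture, depth): 420x560x3 uint8, red, green, blue; 420x560 float32, m along the optical axis (not along the pixel's ray), 0 where there is no reading.
- imaging.camera_params(name): a dict with "camera_matrix" (3x3 intrinsics, pixels), "dist" ([k1, k2, p1, p2, k3] as OpenCV has them; the pictures are not rectified), "origin" and "rotation" of the camera in the world. Camera axes: x right, y up, looking along -z (the intrinsics and any distortion apply to the point x, -y, -z); pixel columns grow to the right and rows downward; lengths in m; the calibration is good to about 2 mm. A picture is of the moment at which its call begins. camera_params takes no time and is no camera call.
- arm.sign_off(): hands the job in; it is judged then, once.
The state is a dict: "clock": time; "joints": joint angles; "dq": joint speeds; "joint_efforts": joint torques, N m; "position": TCP position; "ee_rot": TCP orientation; "force": force on the tool from outside, world axes, zero at the start; "ft_torque": the same for the moment, N m; "width": opening from 0.0 (shut) to 1.0 (fully open); "gripper_force": force on a finger pad.
Only numpy, scipy, OpenCV 4.12 (cv2) and the standard library are available. Lean on these libraries where they do the work, as an engineer would, in place of code of your own. Each camera call takes 0.05 s, during which the arm holds its last target. There are 200 camera calls.

TASK

The bore brush stands in the finned engine cylinder: scrub the bore with two full strokes, each one raising the brush about 5 cm and pushing it back down to the bottom, then take the brush out and stand it on the bottom of the open steel can before letting go of it. Then blow the bore out: first flip the safety catch of the air valve right over, away from the lever, then pull the valve's sprung lever all the way to its stop and finish while still holding it there. Leave the piston, the oil can and the spanner where they are.

Things in the scene. Friction and masses are not known exactly. Their poses are not given: they have to be found in the camera images.
- brush_grip (a point): Centre of the brush's round wooden handle (24 mm diameter, 95 mm long, upright, along the z axis), 142.5 mm above the brush's lower end. The brush is loose, about 90 g, 190 mm long: a black round bristle head of 38 mm diameter and 50 mm height with a flat lower end (it can stand upright on it), a thin steel stem of 8 mm diameter, then the handle. At the start it stands upright in the bore of the cylinder.
- brush_foot (a point): Centre of the flat lower end of the brush's bristle head; its z axis points along the brush to the handle.
- bore_floor (a point): Centre of the floor of the bore, 20 mm above the bench. The cylinder is a grey finned aluminium barrel, fixed, 104 mm over its fins, on a 130 mm square steel plate; the bore is upright, 56 mm in diameter and 80 mm deep, open at the top (rim 100 mm above the bench). A low brass pipe stub leaves the plate.
- can_floor (a point): Centre of the inner floor of the open round steel can, 5 mm above the bench. The can is fixed, 98 mm in outer diameter, 90 mm inside, 85 mm high.
- valve: Air valve, fixed: a grey block of 160 x 70 mm, 45 mm high, on a 200 x 100 mm steel foot plate. Origin under it on the bench; its x axis points from the catch's hinge towards the lever, z up, y is parallel to both hinge axes. The lever is pulled towards -x. It stands with its -x side towards the robot, turned by up to 0.3 rad.
- catch (a joint): Safety catch, rad: a steel strut 12 mm wide and 10 mm high that lies level, 95 mm above the bench, from its hinge (catch_hinge) 83 mm towards the valve's +x, where it props a lug of the lever and blocks it. 0 = engaged; grows as the strut swings up and over away from the lever towards -x; 1.57 = upright; 2.7 = flipped right over, at its stop. It turns easily, and once past about 1.7 it falls on to its stop by its own weight and stays there.
- catch_tab (a point): Centre of the graspable part of the catch's thumb tab, a steel plate 16 mm wide (along the valve's y), 6 mm thick and 32 mm high that stands up from the strut. With the catch engaged it lies 40 mm towards the valve's +x and 25 mm above the hinge, its top 12 mm above this point; it turns with the catch. There is free room of 40 mm on both its y sides.
- catch_hinge (a point): Hinge axis of the catch (parallel to the valve's y), fixed to the valve at x = -65 mm, z = 95 mm of its frame, between two narrow steel cheeks that reach 103 mm above the bench.
- lever (a joint): Valve lever, rad: 0 = at rest, leaning 0.45 rad away from the catch; grows as it is pulled towards the valve's -x; 0.75 = at its stop (then it leans 0.3 rad the other way). A spring returns it: it takes about 4 N at the bar to start and 9 N at the stop. Blocked (moves only about 0.1) while the catch is engaged.
- lever_bar (a point): Middle of the lever's cross bar: a black rubber round bar of 18 mm diameter, 110 mm long, parallel to the valve's y, carried at both ends by steel rods of 10 mm, so that it is free around its middle 85 mm. It swings on a radius of 130 mm about lever_pivot; about 177 mm above the bench at rest, 184 mm at the stop.
- lever_pivot (a point): Hinge axis of the lever (parallel to the valve's y), fixed to the valve at x = 20 mm, z = 60 mm of its frame.
- piston: Bystander: loose aluminium piston, 52 mm in diameter, 50 mm high; origin at the centre of its underside.
- oilcan: Bystander: loose white can, 64 mm in diameter, 150 mm high; origin at the centre of its underside.
- spanner: Bystander: loose steel spanner, 170 mm long, lying flat along its x axis; origin near its middle, on the bench.
Mind the look-alikes: they are no part of the job. Of the things that look like the part that bears can_floor, take the one that is farthest to the robot's right at the start.

How it is judged:
On the way, in this order (a step that is already met when the one before it is completed fails the run):
1. the held brush is raised at least 35 mm in the bore (horizontal distance between brush_foot and bore_floor below 0.02 m and contact force between the fingers and brush above 0.5 N and z of brush_foot in the frame of bore_floor above 0.035 m), for 0.05 s.
2. it is pushed back to within 12 mm of the bore's floor (horizontal distance between brush_foot and bore_floor below 0.02 m and contact force between the fingers and brush above 0.5 N and z of brush_foot in the frame of bore_floor below 0.012 m), for 0.05 s.
3. raised a second time by at least 35 mm (all of step 1), for 0.05 s.
4. pushed back to the bottom a second time (all of step 2), for 0.05 s.
5. the brush, still held, is lowered into the can to within 20 mm of its floor (horizontal distance between brush_foot and can_floor below 0.042 m and z of brush_foot in the frame of can_floor below 0.02 m and contact force between the fingers and brush above 0.5 N), for 0.05 s.
6. the brush is let go in the can and the catch is flipped over (past 2.0 rad) (horizontal distance between brush_foot and can_floor below 0.042 m and z of brush_foot in the frame of can_floor below 0.02 m and value of joint catch above 2 rad and contact force between the fingers and brush below 0.1 N), for 0.05 s.
7. the lever is pulled to its stop (past 0.65 rad) (value of joint catch above 2 rad and value of joint lever above 0.65 rad), for 0.05 s.
At the end, for the whole second after the job is handed in: The brush stands or leans in the can (lower end within 42 mm of the middle and 20 mm of the floor), not touched by the robot; the catch is flipped past 2.0 rad; the fingers hold the lever past 0.65 rad (stop at 0.75) with at least 1 N through the last second (all of step 7 and horizontal distance between brush_foot and can_floor below 0.042 m and z of brush_foot in the frame of can_floor below 0.02 m and contact force between each of the arm, the fingers and brush below 0.1 N and contact force between the fingers and lever above 1 N); the arm keeps its last pose, push and grip.
It fails at once if a bystander is pushed more than 30 mm (distance of any of piston, oilcan, spanner from where it was at the start of the episode above 0.03 m).
It fails at once if the lever is pulled while the catch is not flipped (value of joint lever above 0.25 rad and value of joint catch below 1.5 rad).
It also fails if it takes over 66 s, if anything falls off the work surface, if the arm or the gripper's body presses on something with over 40 N, if the wrist force passes 120 N, or if a joint passes its speed limit or range.

## Working session

There is one attempt and no reset: what is moved stays moved. The work goes in short steps, Python scripts to look and compute and a tool call to move; the robot and the scene stay as the last step left them, time stands still between calls to the robot, and variables do not carry over. Pictures are saved under pics/ and viewed, at most 10 in all, crops included, and the job is handed in when it is done.

Besides the shell and the picture viewer there is one more tool, called by a JSON object that holds its "name" and its "arguments", one argument or row to a line. apply_moves: Moves the arm, as the interface text tells. Its arguments: {"type":"object","properties":{"commands":{"type":"array"},"newtons":{"type":"number"}},"required":["commands"]}

```bash
mkdir -p pics; cat > h.py <<'E'
import numpy as np, cv2
from cell import observe, imaging, arm
def grab(n):
    im,d=imaging.get_image(n); np.savez(f'{n}.npz',im=im,d=d); return im,d
def load(n):
    z=np.load(f'{n}.npz'); return z['im'],z['d']
def world(n,uv,d):
    c=imaging.camera_params(n)
    uv=np.asarray(uv,float).reshape(-1,1,2)
    p=cv2.undistortPoints(uv,np.array(c['camera_matrix']),np.array(c['dist'])).reshape(-1,2)
    d=np.asarray(d,float).ravel()
    P=np.c_[p[:,0]*d,-p[:,1]*d,-d]
    return P@np.array(c['rotation']).T+np.array(c['origin'])
def cloud(n):
    im,d=load(n); v,u=np.mgrid[0:420,0:560]
    return world(n,np.c_[u.ravel(),v.ravel()],d.ravel()).reshape(420,560,3),im,d
E
python3 - <<'E'
from h import *
for n in('scene','top'):
    im,d=grab(n); cv2.imwrite(f'pics/{n}0.png',cv2.resize(im[:,:,::-1],(800,600)))
    c=imaging.camera_params(n);print(n,c['origin'],c['rotation'])
print(observe(),arm.grasp_offset)
E
```

```text
scene [1.28573221 0.38365945 0.8813899 ] [0.50596092 0.8917335  1.96770283]
top [ 0.50088287 -0.06142008  1.23350042] [ 0.03290165 -0.03111302 -1.55333754]
{'clock': 0.1, 'joints': array([-1.29858551,  0.43517232,  0.02496789,  1.57398832, -0.01160144,
        1.13401022, -0.07509509]), 'dq': array([-2.04505331e-05, -2.42667361e-03,  2.08863579e-04, -3.74206390e-03,
       -1.13867697e-03,  6.51907958e-04, -3.00943836e-05]), 'joint_efforts': array([ 2.70120516e-03, -6.69129324e+01,  9.88161564e-01, -3.15145433e+01,
       -6.03389041e-02,  3.74338450e-02,  6.64780964e-05]), 'position': array([0.22868911, 0.58116882, 0.22601845]), 'ee_rot': array([-5.85377023e-01, -3.08642931e+00,  2.24026151e-03]), 'force': array([ 0.42018523, -0.15079509,  0.04527035]), 'ft_torque': array([ 0.00983484, -0.01111513, -0.05374785]), 'gripper_force': 0.0, 'width': 1.0021587822970321} 0.0188
```

View pics/scene0.png

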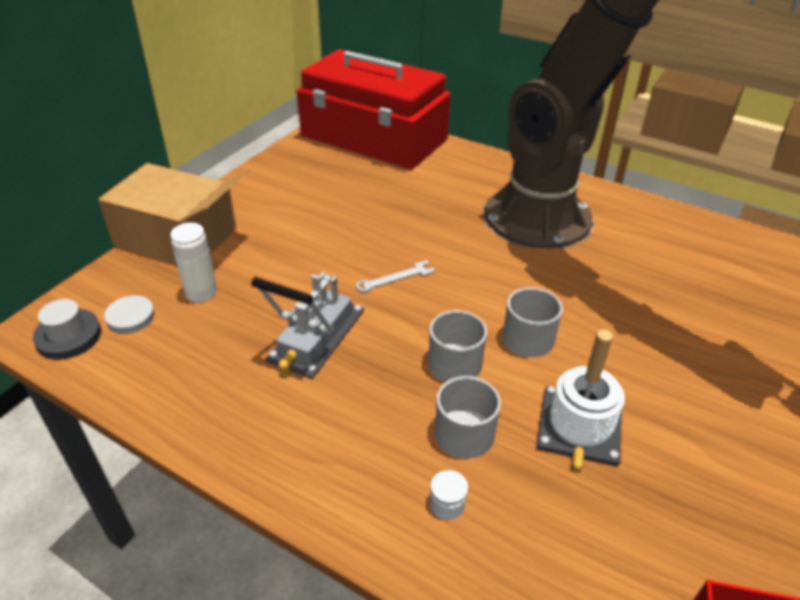

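View pics/top0.png

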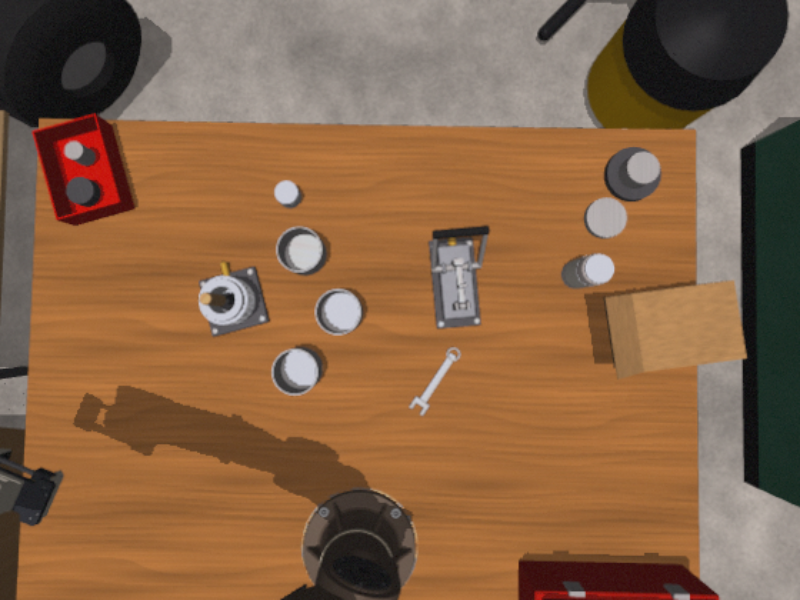

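The scene shows the finned cylinder with the brush, three identical cans, the valve, spanner, piston and white oil can. In the top picture (800x600, up = +x, left = +y) the cylinder is at about (230,298). The rightmost can is the one at (340,312), the valve is at about (457,280), and its lever bar is at (460,232).

```bash
sed -i "s/np.array(c\['rotation'\]).T/cv2.Rodrigues(np.array(c['rotation'],float))[0].T/" h.py
python3 - <<'E'
from h import *
P,im,d=cloud('top')
def circ(p):
    A=np.c_[2*p,np.ones(len(p))];s=np.linalg.lstsq(A,(p**2).sum(1),rcond=None)[0];return s[:2],np.sqrt(s[2]+s[0]**2+s[1]**2)
def at(u,v,r=1): u=int(u*.7);v=int(v*.7);return np.median(P[v-r:v+r+1,u-r:u+r+1].reshape(-1,3),0).round(4)
for u,v in[(400,520),(340,312),(208,298),(287,192),(598,268)]:print((u,v),at(u,v))
def box(u0,v0,u1,v1): return P[int(v0*.7):int(v1*.7),int(u0*.7):int(u1*.7)].reshape(-1,3)
for nm,b in dict(c1=(270,220,335,280),c2=(310,283,370,340),c3=(265,340,327,400)).items():
    q=box(*b);q=q[(q[:,2]>.078)&(q[:,2]<.092)];print(nm,len(q),circ(q[:,:2]),q[:,:2].min(0),q[:,:2].max(0))
q=box(190,255,275,340)
r=q[(q[:,2]>.094)&(q[:,2]<.105)];print('rim',len(r),circ(r[:,:2]),r[:,:2].min(0),r[:,:2].max(0))
r=q[(q[:,2]>.17)];print('handle',len(r),r.mean(0),r.min(0),r.max(0))
r=r[r[:,2]>r[:,2].max()-.01];print('top',len(r),r.mean(0),r.min(0),r.max(0))
# valve
q=box(420,215,500,340)
for lo,hi in[(.165,.2),(.12,.14),(.105,.14),(.085,.105),(.035,.05),(.004,.02)]:
    r=q[(q[:,2]>lo)&(q[:,2]<hi)];print(lo,hi,len(r),r.mean(0).round(4),np.array(cv2.minAreaRect((r[:,:2]*1000).astype(np.float32)),dtype=object))
P,im,d=cloud('scene')
q=P.reshape(-1,3)
m=(abs(q[:,0]-.62)<.12)&(abs(q[:,1]+.23)<.1)
for lo,hi in[(.165,.2),(.108,.14),(.035,.05),(.085,.105)]:
    r=q[m&(q[:,2]>lo)&(q[:,2]<hi)];print('S',lo,hi,len(r),r.mean(0).round(4),r.min(0),r.max(0))
ii=im[150:300,160:460];cv2.imwrite('pics/s1.png',cv2.resize(im[185:270,165:265][:,:,::-1],(700,595),interpolation=2))
i=load('top')[0];cv2.imwrite('pics/t1.png',cv2.resize(i[150:240,290:370][:,:,::-1],(528,594),interpolation=2))
E
```

```text
(400, 520) [ 0.0607 -0.09    0.0119]
(340, 312) [0.5169 0.0559 0.0042]
(208, 298) [0.5368 0.2837 0.2082]
(287, 192) [0.777  0.1727 0.0488]
(598, 268) [ 0.6121 -0.471   0.1485]
c1 146 (array([0.64828702, 0.13687672]), np.float64(0.04664730457216592)) [0.60160609 0.08981498] [0.69634533 0.1841801 ]
c2 148 (array([0.51602948, 0.04972005]), np.float64(0.047934208407502225)) [0.4675364  0.00272864] [0.56427667 0.09988067]
c3 150 (array([0.38744606, 0.13960296]), np.float64(0.046521970330291006)) [0.34050516 0.09115214] [0.43348901 0.18639139]
rim 369 (array([0.53662536, 0.29247725]), np.float64(0.037757273979522644)) [0.49350839 0.24927425] [0.58018222 0.33532186]
handle 122 [0.53008334 0.23663972 0.3453627 ] [ 0.50088287 -0.06142008  0.17021777] [0.54806745 0.30065338 1.23350042]
top 17 [ 0.50088287 -0.06142008  1.23350042] [ 0.50088287 -0.06142008  1.23350042] [ 0.50088287 -0.06142008  1.23350042]
0.165 0.2 263 [ 0.6738 -0.1944  0.1828] [(674.2236328125, -194.8887939453125)
 (20.56914520263672, 108.42070007324219) 5.732117652893066]
0.12 0.14 41 [ 0.6233 -0.2015  0.1304] [(613.329528808
[... 432 characters left out ...]
8, -204.77389526367188)
 (169.5511932373047, 70.85324096679688) 5.99757719039917]
0.004 0.02 668 [ 0.5733 -0.206   0.0078] [(602.8468017578125, -215.31805419921875)
 (278.4573059082031, 177.9019775390625) 0.8097249269485474]
S 0.165 0.2 347 [ 0.6796 -0.1899  0.1837] [ 0.66193633 -0.24887183  0.1664779 ] [ 0.69145339 -0.13923341  0.19068859]
S 0.108 0.14 140 [ 0.6159 -0.2003  0.1222] [ 0.54076016 -0.24911509  0.10806007] [ 0.6666817  -0.14109101  0.13968864]
S 0.035 0.05 843 [ 0.6095 -0.1938  0.0455] [ 0.50775113 -0.23278635  0.03500375] [ 0.70335329 -0.15992765  0.04998281]
S 0.085 0.105 223 [ 0.5862 -0.2011  0.0978] [ 0.52591967 -0.24997952  0.08511017] [ 0.64871618 -0.14334736  0.10499821]
```

View pics/t1.png

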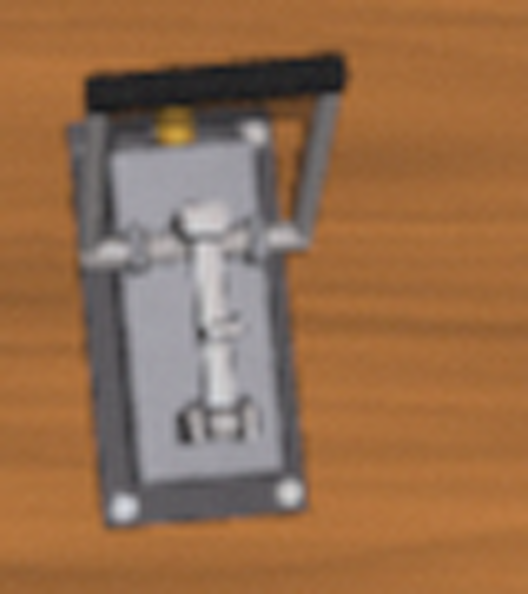

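View pics/s1.png

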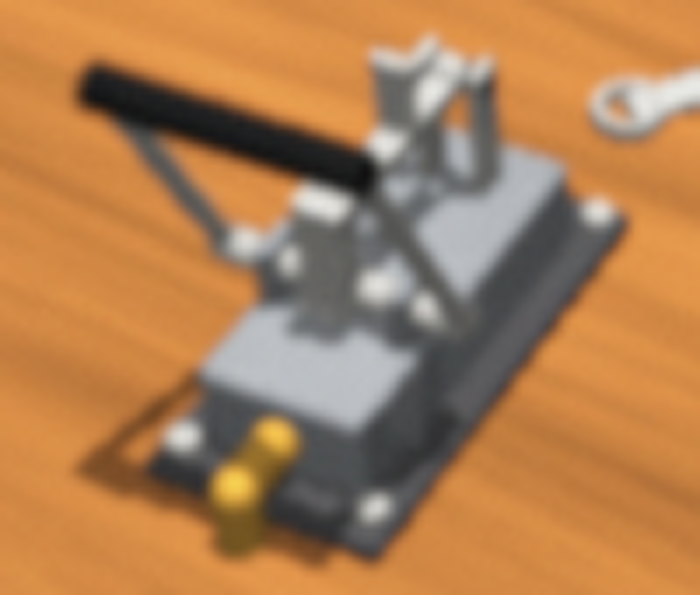

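```bash
python3 - <<'E'
from h import *
a=0.105;R=np.array([[np.cos(a),-np.sin(a)],[np.sin(a),np.cos(a)]])
for n in('top','scene'):
    P,im,d=cloud(n);q=P[d>0]
    r=q[(np.hypot(q[:,0]-.537,q[:,1]-.288)<.04)&(q[:,2]>.115)&(q[:,2]<.23)]
    for lo,hi in[(.115,.14),(.14,.17),(.17,.2),(.2,.22)]:
        s=r[(r[:,2]>lo)&(r[:,2]<hi)];print(n,'h',lo,len(s),s.mean(0).round(4) if len(s) else '',s.min(0).round(3),s.max(0).round(3))
    v=q.copy();v[:,:2]=(q[:,:2]-[.594,-.205])@R
    def st(t,m): s=v[m];print(n,t,len(s),np.median(s,0).round(4),np.percentile(s,2,0).round(4),np.percentile(s,98,0).round(4))
    near=(abs(v[:,0])<.12)&(abs(v[:,1])<.08)
    st('block',near&(abs(v[:,2]-.045)<.003))
    st('bar',near&(v[:,2]>.17)&(v[:,0]>.05))
    st('tab',near&(v[:,2]>.109)&(v[:,2]<.14)&(abs(v[:,0]+.02)<.035)&(abs(v[:,1])<.025))
    st('cheek',near&(v[:,2]>.09)&(v[:,2]<.109)&(abs(v[:,0]+.065)<.02)&(abs(v[:,1])<.03))
    s=v[near&(v[:,2]>.17)&(v[:,0]>.05)];print('bar slope',np.polyfit(s[:,1],s[:,0],1))
    s=q[(np.hypot(q[:,0]-.6,q[:,1]+.47)<.05)&(q[:,2]>.02)];print('oil',s.min(0),s.max(0))
    s=q[(abs(q[:,0]-.43)<.12)&(abs(q[:,1]+.16)<.1)&(q[:,2]>.003)&(q[:,2]<.02)&(q[:,0]<.48)];print('spanner',np.percentile(s,3,0),np.percentile(s,97,0))
E
```

```text
top h 0.115 24 [0.5335 0.2806 0.1297] [0.522 0.277 0.116] [0.549 0.289 0.14 ]
top h 0.14 32 [0.5342 0.2806 0.1556] [0.522 0.277 0.141] [0.548 0.291 0.169]
top h 0.17 31 [0.5349 0.2797 0.1859] [0.524 0.277 0.17 ] [0.548 0.287 0.2  ]
top h 0.2 74 [0.5348 0.2871 0.2081] [0.523 0.277 0.2  ] [0.548 0.301 0.212]
top block 647 [-0.0126  0.0065  0.0445] [-0.0851 -0.0321  0.0422] [0.0718 0.0341 0.0477]
top bar 258 [0.0802 0.0024 0.1836] [ 0.0729 -0.0515  0.1747] [0.0898 0.0538 0.1882]
top tab 14 [-0.02    0.      0.1313] [-0.0228 -0.0059  0.1256] [-0.017   0.0086  0.1346]
top cheek 69 [-0.0602  0.0017  0.0998] [-0.0697 -0.0149  0.0914] [-0.0471  0.0153  0.105 ]
bar slope [-0.00071979  0.08058291]
oil [ 0.55155882 -0.50222326  0.02067931] [ 0.64261449 -0.44161144  0.1699781 ]
spanner [ 0.31308061 -0.24419713  0.00309662] [ 0.47079958 -0.06869245  0.01039957]
scene h 0.115 76 [0.5467 0.2893 0.1304] [0.536 0.277 0.119] [0.551 0.3   0.14 ]
scene h 0.14 118 [0.5465 0.2892 0.1555] [0.537 0.277 0.14 ] [0.551 0.3   0.17 ]
scene h 0.17 122 [0.5464 0.2892 0.1851] [0.537 0.277 0.17 ] [0.552 0.3   0.2  ]
scene h 0.2 114 [0.5418 0.2889 0.209 ] [0.525 0.277 0.2  ] [0.551 0.3   0.215]
scene block 526 [0.0329 0.0109 0.0464] [-0.0781 -0.0278  0.0427] [0.0756 0.0368 0.048 ]
scene bar 343 [0.0878 0.0066 0.1849] [ 0.0776 -0.0502  0.1742] [0.0929 0.0564 0.1899]
scene tab 57 [-0.0172  0.0028  0.1241] [-0.0212 -0.0066  0.1094] [-0.0132  0.0098  0.1355]
scene cheek 77 [-0.0552  0.0058  0.1017] [-0.0662 -0.0109  0.0916] [-0.0469  0.0177  0.107 ]
bar slope [-0.01073429  0.08686802]
oil [ 0.55433741 -0.50379449  0.02020586] [ 0.64810795 -0.436933    0.16754322]
spanner [ 0.31523982 -0.2530102   0.00307511] [ 0.47202644 -0.06690887  0.01150707]
```

{"name": "apply_moves", "arguments": {
  "commands": [
    [100,0.467,-0.443,0.036,0],
    [100,0.467,-0.443,0.036,0],
    [100,0.467,-0.443,0.036,0],
    [100,0.467,-0.443,0.036,0],
    [100,0.467,-0.443,0.036,0],
    [100,0.467,-0.443,0.036,0],
    [100,0.467,-0.443,0.036,0],
    [100,0.467,-0.443,0.036,0],
    [100,0.467,-0.443,0.036,0],
    [100,0.467,-0.443,0.036,0],
    [100,0.467,-0.443,0.036,0],
    [100,0,0,0,0]
  ],
  "newtons": 25
}}

```text
clock: 1.6
position: [0.5394, 0.2856, 0.2502]
ee_rot: [0.594, 3.084, -0.003]
force: [-0.1, 1.2, -0.1]
width: 1.003
gripper_force: 0.0
```

{"name": "apply_moves", "arguments": {
  "commands": [
    [100,-0.04,0.05,0,0],
    [100,0,0,-0.4,0],
    [100,0,0,-0.4,0],
    [100,0,0,-0.4,0],
    [100,0,0,-0.37,0],
    [100,0,0,0,0]
  ]
}}

```text
clock: 2.35
position: [0.5323, 0.2932, 0.1547]
ee_rot: [-0.581, -3.084, 0.003]
force: [-0.8, 0.2, 1.6]
width: 0.999
gripper_force: 0.0
```

{"name": "apply_moves", "arguments": {
  "commands": [
    [100,0,0,0,0],
    [100,0,0,0,0]
  ]
}}

```text
clock: 2.6
position: [0.535, 0.2929, 0.1575]
ee_rot: [0.585, 3.086, 0.002]
force: [-0.2, -0.4, -0.1]
width: 1.002
gripper_force: 0.0
```

```bash
python3 - <<'E'
from h import *
o=observe();print(o['position'],o['dq'].round(3),o['joints'].round(3))
for n in ('scene','top'):
    im,d=grab(n)
o=observe();print(o['position'])
im,d=load('scene');cv2.imwrite('pics/s2.png',cv2.resize(im[150:340,330:500][:,:,::-1],(510,570),interpolation=2))
E
```

```text
[0.53499687 0.29291165 0.15745605] [ 0.005 -0.001  0.002  0.006 -0.001 -0.005  0.003] [-0.686  0.472  0.139  1.706 -0.077  0.968  0.678]
[0.53498473 0.29262827 0.15717734]
```

View pics/s2.png

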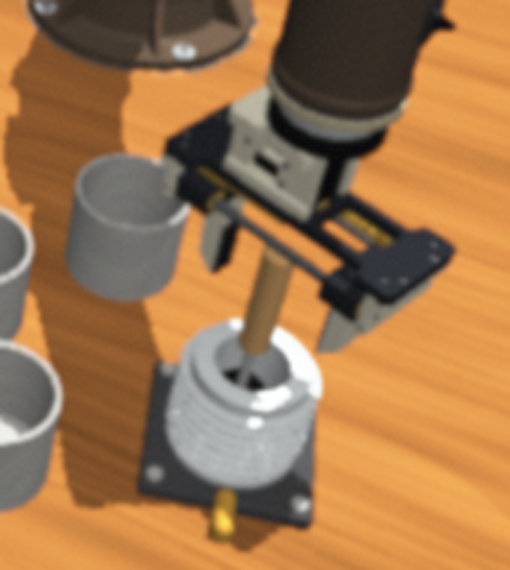

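The handle (about (265,300)) is between the open fingers, so I'm closing on it and watching the grip.

{"name": "apply_moves", "arguments": {
  "commands": [
    [40,0.03,-0.06,0,0],
    [20,0,0,0,0],
    [0,0,0,0,0],
    [0,0,0,0,0],
    [0,0,0,0,0],
    [0,0,0,0,0]
  ],
  "newtons": 25
}}

```text
clock: 3.45
position: [0.5364, 0.2887, 0.1563]
ee_rot: [-0.585, -3.087, -0.0]
force: [-0.1, 0.1, 0.4]
width: 0.396
gripper_force: 0.0
```

{"name": "apply_moves", "arguments": {
  "commands": [
    [0,0,0,0,0],
    [0,0,0,0,0],
    [0,0,0,0,0],
    [0,0,0,0,0]
  ]
}}

```text
clock: 3.95
position: [0.5364, 0.2886, 0.1563]
ee_rot: [-0.585, -3.087, -0.0]
force: [-0.1, 0.3, -0.3]
width: 0.257
gripper_force: 25.0
```

{"name": "apply_moves", "arguments": {
  "commands": [
    [0,0,0,0.21,0],
    [0,0,0.03,0.21,0],
    [0,0,0.02,0.21,0],
    [0,0,0,0.21,0],
    [0,0,0,0,0],
    [0,0,0,0,0]
  ]
}}

```text
clock: 4.7
position: [0.5362, 0.2915, 0.2065]
ee_rot: [-0.585, -3.086, 0.0]
force: [0.1, -0.8, -1.6]
width: 0.257
gripper_force: 25.0
```

{"name": "apply_moves", "arguments": {
  "commands": [
    [0,0,0,-0.21,0],
    [0,0,0,-0.21,0],
    [0,0,0,-0.21,0],
    [0,0,0,-0.18,0],
    [0,0,0,0,0],
    [0,0,0,0,0]
  ]
}}

```text
clock: 5.45
position: [0.5365, 0.2917, 0.1581]
ee_rot: [0.585, 3.087, 0.0]
force: [-0.1, -0.8, -1.1]
width: 0.26
gripper_force: 25.0
```

```bash
python3 - <<'E'
from h import *
o=observe();print(o['position'],o['force'])
E
```

```text
[0.53650904 0.29165398 0.15809809] [-0.09330377 -0.77119842 -1.08764502]
```

{"name": "apply_moves", "arguments": {
  "commands": [
    [0,0,0,-0.05,0],
    [0,0,0,0,0],
    [0,0,0,0.21,0],
    [0,0,0,0.21,0],
    [0,0,0,0.21,0],
    [0,0,0,0.24,0],
    [0,0,0,0,0],
    [0,0,0,0,0]
  ]
}}

```text
clock: 6.45
position: [0.5363, 0.2916, 0.2071]
ee_rot: [-0.585, -3.086, 0.0]
force: [0.4, -0.6, -1.7]
width: 0.255
gripper_force: 25.0
```

{"name": "apply_moves", "arguments": {
  "commands": [
    [0,0,0,-0.21,0],
    [0,0,0,-0.21,0],
    [0,0,0,-0.21,0],
    [0,0,0,-0.23,0],
    [0,0,0,0,0],
    [0,0,0,0,0],
    [0,0,0,0,0]
  ]
}}

```text
clock: 7.32
position: [0.5364, 0.2917, 0.1556]
ee_rot: [-0.585, -3.087, -0.0]
force: [0.2, 0.5, -1.7]
width: 0.255
gripper_force: 25.0
```

{"name": "apply_moves", "arguments": {
  "commands": [
    [0,0,0,0.36,0],
    [0,0,0,0.36,0],
    [0,0,0,0.36,0],
    [0,0,0,0.36,0],
    [0,0,0,0.36,0],
    [0,0,0,0.37,0],
    [0,0,0,0,0]
  ]
}}

```text
clock: 8.2
position: [0.5373, 0.2921, 0.2875]
ee_rot: [0.585, 3.084, 0.004]
force: [0.4, -0.4, -2.1]
width: 0.258
gripper_force: 25.0
```

{"name": "apply_moves", "arguments": {
  "commands": [
    [0,-0.034,-0.4,0,0],
    [0,-0.034,-0.4,0,0],
    [0,-0.034,-0.4,0,0],
    [0,-0.034,-0.4,0,0],
    [0,-0.034,-0.4,0,0],
    [0,-0.034,-0.4,0,0],
    [0,-0.034,-0.4,0,0],
    [0,-0.034,-0.4,0,0],
    [0,-0.034,-0.4,0,0],
    [0,-0.034,-0.4,0,0],
    [0,0,0,0,0],
    [0,0,0,0,0]
  ]
}}

```text
clock: 9.7
position: [0.5159, 0.0518, 0.286]
ee_rot: [0.586, 3.087, 0.001]
force: [0.2, 1.0, -1.5]
width: 0.255
gripper_force: 25.0
```

{"name": "apply_moves", "arguments": {
  "commands": [
    [0,0,0,-0.34,0],
    [0,0,0,-0.34,0],
    [0,0,0,-0.34,0],
    [0,0,0,-0.34,0],
    [0,0,0,-0.34,0],
    [0,0,0,-0.34,0],
    [0,0,0,-0.34,0],
    [0,0,0,0,0],
    [0,0,0,0,0]
  ]
}}

```text
clock: 10.82
position: [0.5165, 0.0522, 0.1437]
ee_rot: [0.584, 3.086, 0.001]
force: [-0.8, 0.7, -1.4]
width: 0.254
gripper_force: 25.0
```

```bash
python3 - <<'E'
from h import *
im,d=grab('scene');o=observe();print(o['position'],o['force'])
cv2.imwrite('pics/s3.png',cv2.resize(im[130:320,280:450][:,:,::-1],(510,570),interpolation=2))
E
```

```text
[0.51667883 0.05207472 0.14396673] [-0.84359194 -0.42395554 -0.67997523]
```

View pics/s3.png

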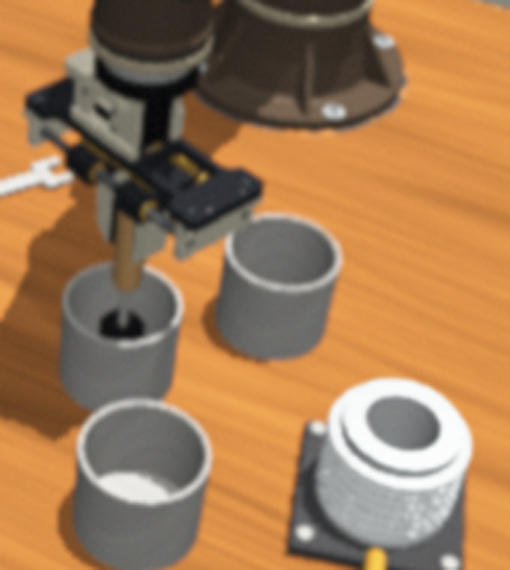

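The brush is upright in the correct can, with its head at about (122,325). I'll seat it, release it and lift clear.

{"name": "apply_moves", "arguments": {
  "commands": [
    [0,0,0,-0.04,0],
    [0,0,0,0,0],
    [40,0,0,0,0],
    [60,0,0,0,0],
    [100,0,0,0,0],
    [100,0,0,0,0],
    [100,0,0,0,0]
  ]
}}

```text
clock: 11.75
position: [0.5161, 0.0516, 0.1407]
ee_rot: [0.585, 3.086, 0.0]
force: [0.3, 0.5, 0.8]
width: 0.748
gripper_force: 0.0
```

{"name": "apply_moves", "arguments": {
  "commands": [
    [100,0,0,0,0],
    [100,0,0,0.2,0],
    [100,0,0,0.35,0],
    [100,0,0,0.35,0],
    [100,0,0,0.35,0],
    [100,0,0,0.35,0],
    [100,0,0,0.35,0],
    [100,0,0,0,0]
  ]
}}

```text
clock: 12.75
position: [0.5171, 0.0517, 0.2598]
ee_rot: [0.585, 3.083, 0.003]
force: [-0.3, -0.4, -0.6]
width: 0.996
gripper_force: 0.0
```

{"name": "apply_moves", "arguments": {
  "commands": [
    [100,0.095,-0.428,0,0.096],
    [100,0.095,-0.428,0,0.096],
    [100,0.095,-0.428,0,0.096],
    [100,0.095,-0.428,0,0.096],
    [40,0.095,-0.428,0,0.096],
    [40,0.095,-0.428,0,0.096],
    [40,0.095,-0.428,0,0.096],
    [40,0.095,-0.428,0,0.096],
    [40,0.095,-0.428,0,0.096],
    [40,0.095,-0.428,0,0.096],
    [40,0,0,0,0],
    [40,0,0,0,0]
  ]
}}

```text
clock: 14.25
position: [0.5728, -0.2044, 0.2571]
ee_rot: [0.165, -3.136, -0.001]
force: [-0.1, 0.6, -0.8]
width: 0.4
gripper_force: 0.0
```

```bash
python3 - <<'E'
from h import *
im,d=grab('scene');o=observe();print(o['position'],o['joints'].round(2),o['width'])
from scipy.spatial.transform import Rotation as Ro
print(Ro.from_rotvec(o['ee_rot']).as_matrix().round(3))
P,_,_=cloud('scene');q=P[d>0]
r=q[(np.hypot(q[:,0]-.516,q[:,1]-.051)<.042)&(q[:,2]>.1)&(q[:,2]<.21)]
for lo in(.1,.125,.15,.18):
    s=r[(r[:,2]>lo)&(r[:,2]<lo+.025)];print(len(s),s.mean(0).round(4))
E
```

```text
[ 0.57293638 -0.2039774   0.25733079] [ 0.06  0.39  0.28  1.59 -0.11  1.18  2.04] 0.39905932944010936
[[-0.994 -0.106 -0.001]
 [-0.106  0.994  0.001]
 [ 0.001  0.001 -1.   ]]
67 [0.5245 0.0541 0.1153]
77 [0.5244 0.0543 0.1382]
84 [0.5242 0.0546 0.1631]
103 [0.5214 0.0533 0.1924]
```

{"name": "apply_moves", "arguments": {
  "commands": [
    [40,0.02,-0.02,-0.35,0],
    [40,0,0,-0.35,0],
    [40,0,0,-0.35,0],
    [40,0,0,-0.35,0],
    [40,0,0,-0.35,0],
    [40,0,0,-0.25,0],
    [40,0,0,-0.23,0],
    [40,0,0,-0.21,0],
    [40,0,0,0,0],
    [40,0,0,0,0]
  ]
}}

```text
clock: 15.55
position: [0.5745, -0.2065, 0.1117]
ee_rot: [-0.165, 3.137, -0.0]
force: [1.0, -0.3, 0.4]
width: 0.397
gripper_force: 0.0
```

```bash
python3 - <<'E'
from h import *
im,d=grab('scene');o=observe();print(o['position'])
cv2.imwrite('pics/s4.png',cv2.resize(im[150:270,160:280][:,:,::-1],(600,600),interpolation=2))
E
```

```text
[ 0.57468273 -0.20655049  0.11188379]
```

View pics/s4.png

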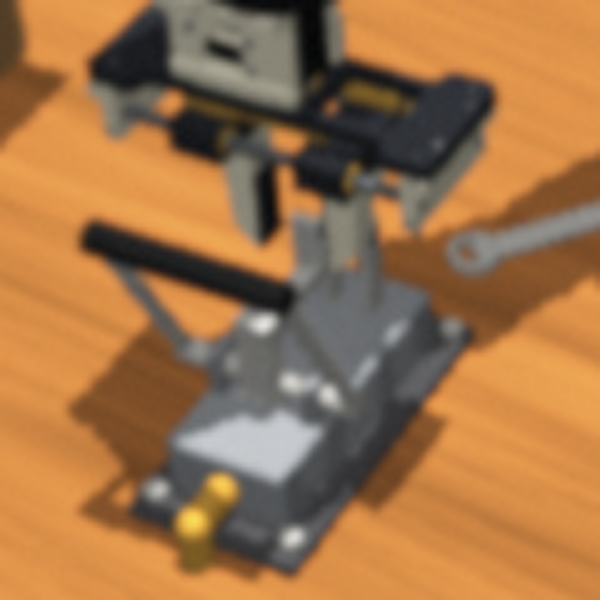

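The fingers straddle the tab, which is at about (305,240). Closing lightly so it can pivot in the grip.

{"name": "apply_moves", "arguments": {
  "commands": [
    [0,0,0,0,0],
    [0,0,0,0,0],
    [0,0,0,0,0],
    [0,0,0,0,0],
    [0,0,0,0,0],
    [0,0,0,0,0]
  ],
  "newtons": 8
}}

```text
clock: 16.35
position: [0.5744, -0.2053, 0.1115]
ee_rot: [-0.166, 3.137, 0.002]
force: [-1.1, 5.5, 4.5]
width: 0.168
gripper_force: 8.0
```

{"name": "apply_moves", "arguments": {
  "commands": [
    [0,-0.123,-0.013,0.152,0],
    [0,0,0,0,0],
    [0,-0.157,-0.017,0.117,0],
    [0,0,0,0,0],
    [0,-0.181,-0.019,0.075,0],
    [0,0,0,0,0],
    [0,-0.192,-0.02,0.027,0],
    [0,0,0,0,0]
  ]
}}

```text
clock: 17.35
position: [0.534, -0.2097, 0.134]
ee_rot: [0.165, -3.137, -0.002]
force: [-0.7, 6.2, 0.9]
width: 0.178
gripper_force: 8.0
```

{"name": "apply_moves", "arguments": {
  "commands": [
    [0,-0.194,-0.02,-0.023,0],
    [0,0,0,0,0],
    [0,-0.182,-0.019,-0.068,0],
    [0,0,0,0,0],
    [0,-0.159,-0.017,-0.113,0],
    [0,0,0,0,0],
    [0,-0.104,-0.011,-0.117,0],
    [0,0,0,0,0]
  ]
}}

```text
clock: 18.35
position: [0.4953, -0.2137, 0.1141]
ee_rot: [0.165, -3.136, -0.002]
force: [-2.1, 5.6, 0.3]
width: 0.174
gripper_force: 8.0
```

```bash
python3 - <<'E'
from h import *
im,d=grab('scene');o=observe();print(o['position'],o['width'])
cv2.imwrite('pics/s5.png',cv2.resize(im[150:270,160:280][:,:,::-1],(600,600),interpolation=2))
E
```

```text
[ 0.49538537 -0.21371691  0.11418528] 0.17155396727995056
```

View pics/s5.png

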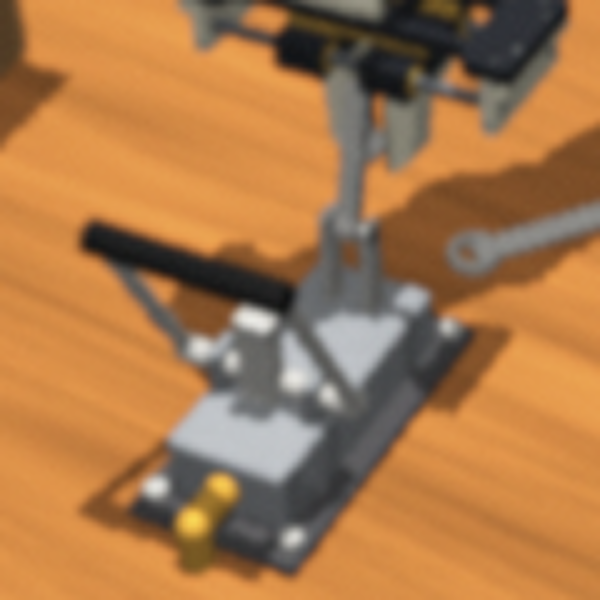

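The strut is past upright, with its base at about (350,215). I'll release it so it falls to its stop, then lift.

{"name": "apply_moves", "arguments": {
  "commands": [
    [50,0,0,0,0],
    [50,0,0,0,0],
    [50,0,0,0,0],
    [50,0,0,0,0],
    [50,0,0,0,0],
    [50,0,0,0,0],
    [50,0,0,0.3,0],
    [50,0,0,0.4,0],
    [50,0,0,0.4,0],
    [50,0,0,0.4,0],
    [50,0,0,0.4,0],
    [50,0,0,0.6,0]
  ]
}}

```text
clock: 19.9
position: [0.4961, -0.2142, 0.2645]
ee_rot: [0.165, -3.136, -0.001]
force: [0.3, -0.2, -0.5]
width: 0.5
gripper_force: 0.0
```

```bash
python3 - <<'E'
from h import *
im,d=grab('scene');o=observe();print(o['position'],o['width'])
cv2.imwrite('pics/s6.png',cv2.resize(im[150:270,160:280][:,:,::-1],(600,600),interpolation=2))
E
```

```text
[ 0.49829381 -0.2152889   0.26971211] 0.4986160134152768
```

View pics/s6.png

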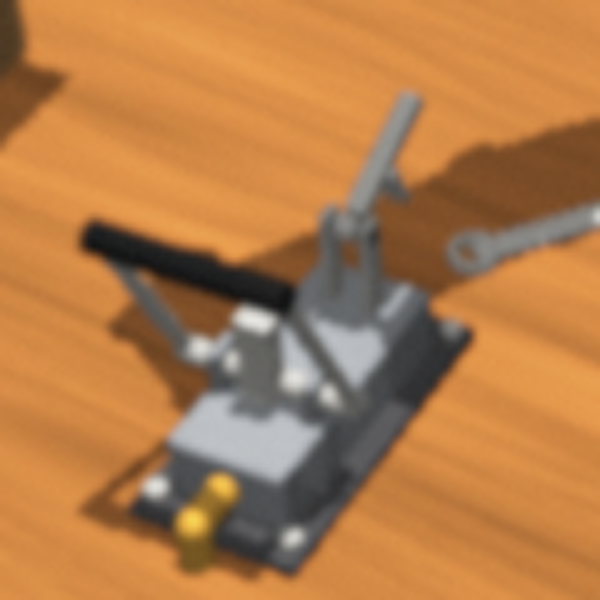

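The catch is flipped onto its stop, with the strut tip at (410,100). Next: shut fingers, over to the far side of the bar.

{"name": "apply_moves", "arguments": {
  "commands": [
    [0,0.4,0.045,0,0],
    [0,0.4,0.045,0,0],
    [0,0.4,0.045,0,0],
    [0,0.4,0.045,0,0],
    [0,0.4,0.045,0,0],
    [0,0.4,0.045,0,0],
    [0,0.4,0.045,0,0],
    [0,0.4,0.045,0,0],
    [0,0.43,0.045,0,0],
    [0,0,0,0,0],
    [0,0,0,0,0],
    [0,0,0,0,0]
  ],
  "newtons": 20
}}

```text
clock: 21.45
position: [0.7138, -0.1907, 0.2646]
ee_rot: [0.164, -3.137, 0.0]
force: [-0.4, -0.2, -0.2]
width: 0.011
gripper_force: 0.0
```

{"name": "apply_moves", "arguments": {
  "commands": [
    [0,0,0,-0.3,0],
    [0,0,0,-0.3,0],
    [0,0,0,-0.3,0],
    [0,0,0,-0.3,0],
    [0,0,0,-0.3,0],
    [0,0,0,-0.28,0],
    [0,0,0,0,0],
    [0,-0.2,-0.021,0,0],
    [0,-0.2,-0.021,0,0],
    [0,0,0,0,0]
  ]
}}

```text
clock: 22.7
position: [0.691, -0.1932, 0.1593]
ee_rot: [-0.164, 3.133, -0.001]
force: [5.6, -0.3, 0.1]
width: 0.005
gripper_force: 2.7
```

{"name": "apply_moves", "arguments": {
  "commands": [
    [0,-0.2,-0.021,0,0],
    [0,-0.2,-0.021,0,0],
    [0,-0.2,-0.021,0,0],
    [0,-0.2,-0.021,0,0],
    [0,-0.2,-0.021,0,0],
    [0,-0.2,-0.021,0,0],
    [0,-0.2,-0.021,0,0],
    [0,0,0,0,0],
    [0,0,0,0,0]
  ]
}}

```text
clock: 23.82
position: [0.6088, -0.2013, 0.1587]
ee_rot: [-0.166, 3.132, -0.001]
force: [7.9, 1.2, -1.9]
width: 0.008
gripper_force: 4.3
```

{"name": "apply_moves", "arguments": {
  "commands": [
    [0,-0.08,-0.008,0,0],
    [0,-0.08,-0.008,0,0],
    [0,-0.06,-0.006,0,0],
    [0,0,0,0,0],
    [0,0,0,0,0]
  ]
}}

```text
clock: 24.45
position: [0.6, -0.2019, 0.1585]
ee_rot: [-0.169, 3.125, -0.003]
force: [25.8, -0.5, -16.3]
width: 0.001
gripper_force: 12.7
```

{"name": "apply_moves", "arguments": {
  "commands": [
    [0,0.04,0.004,0,0],
    [0,0,0,0,0],
    [0,0,0,0,0]
  ]
}}

```text
clock: 24.82
position: [0.6002, -0.2018, 0.1584]
ee_rot: [-0.168, 3.129, -0.002]
force: [17.2, -0.9, -9.8]
width: -0.0
gripper_force: 8.6
```

```bash
python3 - <<'E'
from h import *
im,d=grab('scene');o=observe();print(o['position'],o['force'])
P,_,_=cloud('scene');q=P[d>0]
s=q[(np.hypot(q[:,0]-.516,q[:,1]-.051)<.042)&(q[:,2]>.12)&(q[:,2]<.17)];print('brush',s.mean(0))
cv2.imwrite('pics/s7.png',cv2.resize(im[110:350,130:450][:,:,::-1],(800,600),interpolation=2))
E
```

```text
[ 0.60014115 -0.20182472  0.15840999] [16.86140091 -0.31084792 -8.98452998]
brush [0.52454371 0.05460751 0.14534872]
```

View pics/s7.png

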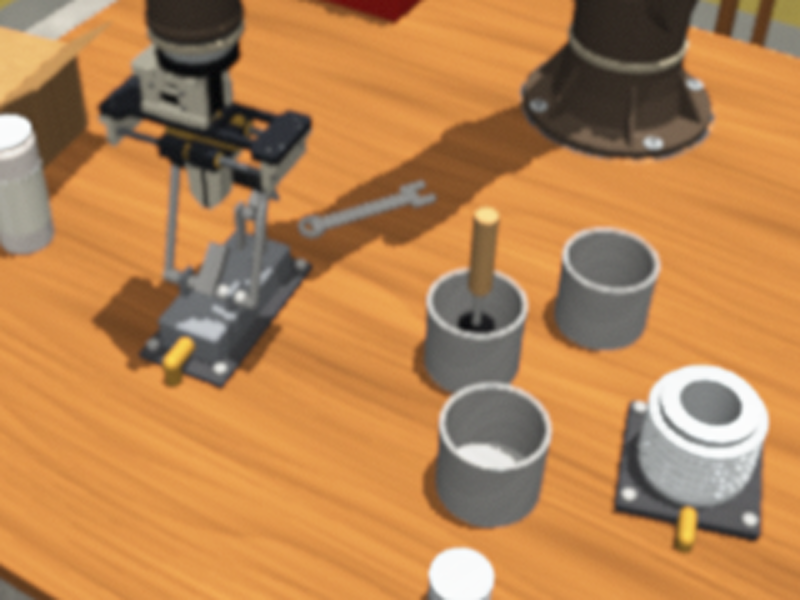

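The lever is at its stop: the finger position held while the force eased from 26 to 17 N. The brush stands in the can at (483,250), and the spanner, piston and oil can have not moved.

```bash
python3 -c "
from h import *
print(arm.sign_off())"
```

```text
the job is handed in; nothing more can be done
None
```

I've handed the job in: two full strokes in the bore, the brush standing in the farthest-right can, the catch flipped right over, and the lever held at its stop with about 17 N; the handover gave no verdict.

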